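# Bed a carved stone tile flush and check it with the height gauge

## Task

The carved stone tile lies in its bedding fixture with its front edge, the one away from the grey column, standing proud on two stiff studs: press that edge down firmly but without hammering it (the yellow lamp frame overhead leaves room only at a slant from the front), until the tile sits level and flush with the side rails at all four corners. Only then push the gauge's red knob gently down until its foot stands on the tile, hold it there for about a second, and let it spring back up. Leave the mallet, the stone offcut and the jar where they stand.

Things in the scene. Friction and masses are not known exactly. Their poses are not given: they have to be found in the camera images.
- bed: Fixed bedding fixture; origin on the bench under the middle of its tile pocket, x to its back (roughly world -y), y away from the robot. Dark base 200 x 170 mm (x -80 to 120), 12 thick. Pocket 126 x 126 mm between aluminium rails with tops at z = 37 mm (sides: y +-63 to 75; back: x 63 to 75); front lip (x -72 to -63) only 27 mm high. Ledges at z = 22 mm carry the tile.
- lamp (a point): centre of the underside of the rigid yellow square lamp frame that hangs over the pocket: 104 x 104 mm outside, 80 x 80 inside, z = 103 to 119 mm; grey arm 18 mm wide from it to the column; the gauge slides in a steel guide 30 mm thick (z = 95 to 130) at its centre
- column (a point): top of the grey column behind the pocket (bed x 83 to 107, y +-20 mm, z up to 125 mm); a round dial 44 mm across on it reaches z = 167 mm
- stud_inner (a point): top of the inner brass stud (nearer the robot), 12 mm thick, under the tile's front edge (bed x -52, y -45 mm): at the start 5 to 9 mm above the ledge, yields downwards at about 4.5 N, stays where it is pushed, ends level with the ledge at z = 22 mm
- stud_outer (a point): top of the outer brass stud, the same at bed y 45 mm; the two usually start at different heights
- tile: Loose pale stone tile, 120 x 120 x 15 mm, about 0.5 kg, carved with a six-petalled rosette; origin at the centre of its underside, z up through the carved face, x to its back edge. Seated, its origin is 22 mm and its top 37 mm above the bench (bed z), flush with the side rails. At the start its back edge is down and its front edge is 5 to 10 mm proud.
- front_inner (a point): point on the tile's top face at its front corner nearer the robot (tile x -58, y -58 mm)
- front_outer (a point): point on the tile's top face at its front corner farther from the robot (tile x -58, y 58 mm)
- back_inner (a point): point on the tile's top face at its back corner nearer the robot (tile x 58, y -58 mm)
- back_outer (a point): point on the tile's top face at its back corner farther from the robot (tile x 58, y 58 mm)
- gauge (a joint): travel of the gauge plunger, in m: 0 = fully up, growing downwards, end stop at 0.036. Its foot reaches a flush tile at 0.030. A spring lifts it: 2 N at the top, 3.5 N at 0.030.
- gauge_knob (a point): centre of the top of the gauge's red knob, a disc 34 mm across and 12 mm thick; 187 mm above the bench with the gauge up
- gauge_foot (a point): underside of the gauge's steel foot, 14 mm across, over the middle of the tile; 67 mm above the bench with the gauge up
- mallet: bystander: round wooden mallet standing on its head, handle up, 74 mm across, 180 mm high; origin under its centre
- offcut: bystander: grey stone offcut 70 x 50 x 40 mm; origin under its centre
- jar: bystander: amber glass jar with a blue cap, 64 mm across, 90 mm high; origin under its centre

How it is judged:
On the way, in this order (a step that is already met when the one before it is completed fails the run):
1. the tile is pressed flush: no corner more than 1.5 mm above the rails, the gauge still up (z of each of front_inner, front_outer, back_inner, back_outer in the frame of bed below 0.0385 m and value of joint gauge below 0.005 m), for 0.2 s.
2. the gauge foot stands on the flush tile (reading 28.5 to 32 mm) for half a second (z of each of front_inner, front_outer, back_inner, back_outer in the frame of bed below 0.0385 m and value of joint gauge between 0.0285 and 0.032 m), for 0.5 s.
At the end, for the whole second after the job is handed in: The tile lies at rest in its pocket (within 8 mm of the middle) with no corner more than 1.5 mm above the side rails, and the gauge is back up (below 4 mm) (z of each of front_inner, front_outer, back_inner, back_outer in the frame of bed below 0.0385 m and value of joint gauge below 0.004 m and linear speed of tile below 0.01 m/s and horizontal distance between tile and bed below 0.008 m); the robot touches nothing.
It fails at once if the gauge is lowered more than 15 mm while a tile corner still stands more than 2.5 mm proud (value of joint gauge above 0.015 m and not (z of each of front_inner, front_outer, back_inner, back_outer in the frame of bed below 0.0395 m)).
It fails at once if the tile is pressed with more than 45 N (contact force between the fingers and tile above 45 N).
It fails at once if the gauge, lamp or fixture is pushed with more than 35 N (contact force between any of the fingers, the arm and bed above 35 N).
It fails at once if a bystander is moved more than 20 mm (distance of any of mallet, offcut, jar from where it was at the start of the episode above 0.02 m).
It also fails if it takes over 54 s, if anything falls off the work surface, if the arm or the gripper's body presses on something with over 40 N, if the wrist force passes 120 N, or if a joint passes its speed limit or range.

## Robot

A 6-joint arm with a two-finger parallel gripper is mounted at the origin on the work surface. World frame = base frame: x ahead of the robot, y to its left, z up, the work surface at z = 0. Lengths are in m, angles in rad, forces in N, time in s.
With the tool pointing down it reaches from about 0.375 to 0.9 m from the base axis. Payload 3.1 kg.
Tool frame: the origin (TCP) lies midway between the tips of the shut fingers; the grasp point (between the pads) lies 19 mm behind it; z points along the fingers, y is the line along which they close (so a half turn about z gives the same grasp; the last joint's range is limited). The gripper opens to 87 mm and grips with 3 to 60 N. Pads are 19 mm wide; open, the fingers measure 117 mm over their backs; the gripper's body (75 mm by 190 mm) begins 51 mm behind the grasp point.
Start: joints at [0.933, 0.527, 1.433, -0, 1.181, -0.178], TCP at [0.277, 0.56, 0.223] pointing down, gripper open.
Joint ranges: [-3.08, 3.08], [-0.75, 2.2], [0.22, 2.44], [-1.43, 4.57], [0, 2.65], [-2.85, 2.85]. Speed limits (rad/s): [2.79, 2.79, 3.14, 3.14, 3.14, 3.14].

## Interface

Orientations are given as a unit quaternion [x, y, z, w].
In Python, from rig import robot gives the robot as it stands.
- The arm moves only by the shell command python3 -m jog 'ROWS' [FORCE]. ROWS is a JSON object of lists of equal length, an entry for each row: "dp": the shift along the tool's x, y, z in mm, a list of three; "delta_rot": the turn, a rotation vector about the tool's x, y, z in rad, a list of three; "gripper": the opening, from -1 (shut) to 1 (fully open). A call has 1 to 12 rows; each row is the pose to reach, as a shift and turn from the pose commanded when the call began, along the tool's axes at that moment; what a row does not reach only later rows make up. A row lasts 1/10 s, in which the tool goes at most 50 mm and 8.59 degrees, less where a joint would pass 70% of its speed; a pose out of reach is approached as far as the arm can. A call with a gripper value outside its range is refused whole. The fingers move at their own pace and stop on an object; FORCE is the grip in N (left out, the last holds). Time passes only in rows, so rows that repeat a pose let the fingers close. It gives the time, the measured TCP pose, the force, the opening and the grip force at its end, in the units of the state.
- robot.get_obs(): the state, without advancing time (a new reading comes with each control period).
- robot.camera(name): name is "side" or "top"; returns the picture (420x560x3 uint8, red, green, blue); there is no depth.
- robot.camera_model(name): a dict with "fx", "fy", "cx", "cy" (pixels), "xyz" and "orientation" of the camera in the world. Camera axes: x right, y down, z forward; pixel columns grow to the right and rows downward; lengths in m; the calibration is good to about 2 mm. A picture is of the moment at which its call begins. camera_model takes no time and is no camera call.
- robot.hand_in(): hands the job in; it is judged then, once.
Trained networks look in the newest picture that a camera, given by its name, has taken for a name from the list of things; names that differ only in an ending like _2 or _b are one class to them, and where a whole thing is asked for, a point or a joint stands for the part that bears it (a point fixed in the world has none). Each returns a list of dicts, best first, with "score" (0 to 1); they miss things now and then, are a little off and sometimes report something else, mostly with a low value. They report only what shows in the picture. A call takes as long as a camera call.
- robot.search_frame(name, camera): "rect" ([left, top, right, bottom] in pixels, round what is visible of it).
The state is a dict: "time": time; "q": joint angles; "joint_velocities": joint speeds; "joint_torque": joint torques, N m; "position": TCP position; "tool_rot": TCP orientation; "ft_force": force on the tool from outside, world axes, zero at the start; "moment": the same for the moment, N m; "grip_width": finger opening in m; "grip_force": force on a finger pad.
Only numpy, scipy, OpenCV 4.12 (cv2) and the standard library are available. Lean on these libraries where they do the work, as an engineer would, in place of code of your own. Each camera call takes 0.05 s, during which the arm holds its last target. There are 200 camera calls.

## Working session

There is one attempt and no reset: what is moved stays moved. The work goes in short steps, Python scripts to look and compute and a shell command to move; the robot and the scene stay as the last step left them, time stands still between calls to the robot, and variables do not carry over. Pictures are saved under pics/ and viewed, at most 10 in all, crops included, and the job is handed in when it is done.

```bash
mkdir -p pics; ls
python3 - <<'E'
from rig import robot
import cv2
print(robot.get_obs())
for c in ("side","top"):
    im=robot.camera(c); cv2.imwrite(f"pics/{c}0.png",im[:,:,::-1]); print(c,robot.camera_model(c))
    for n in ("bed","lamp","column","tile","front_inner","front_outer","back_inner","back_outer","gauge_knob","gauge_foot","mallet","offcut","jar"):
        r=robot.search_frame(n,c)
        print(n,[( [round(float(v)) for v in d["rect"]],round(float(d["score"]),2)) for d in r[:2]])
E
```

```text
pics
{'time': 0.0, 'q': array([ 9.33511525e-01,  5.28471817e-01,  1.43390409e+00, -2.84030417e-05,
        1.18140562e+00, -1.78510643e-01]), 'joint_velocities': array([ 0.00282823, -0.0002654 ,  0.00158565,  0.00099811,  0.00101765,
       -0.00021467]), 'joint_torque': array([-1.27618241e-03, -4.40044963e+01, -1.76589543e+01,  6.32108166e-02,
        5.82139380e-02, -1.54620329e-04]), 'position': array([0.27632069, 0.55977521, 0.22156761]), 'tool_rot': array([ 2.27375300e-01,  9.73806590e-01, -1.00985210e-03, -4.22085282e-04]), 'ft_force': array([ 0.0886435 , -0.06276364,  0.39435464]), 'moment': array([0.00160826, 0.00460196, 0.03545184]), 'grip_force': 0.0, 'grip_width': 0.08704484557550446}
side {'fx': 396.7589370499564, 'fy': 396.7589370499564, 'cx': 276.69088018441147, 'cy': 213.75336980366455, 'xyz': array([ 0.52621637, -0.54200639,  0.54174808]), 'orientation': array([ 0.88798884, -0.10811824,  0.042223  , -0.44497583])}
bed []
lamp [([156, 159, 257, 289], 0.63)]
column [([155, 155, 255, 289], 0.95)]
tile [([165, 205, 234, 253], 0.7)]
front_inner [([165, 208, 229, 249], 0.58
[... 550 characters left out ...]
.01289562,  0.93564006]), 'orientation': array([-0.70262798,  0.70877255, -0.05158903,  0.03597186])}
bed [([173, 238, 270, 328], 0.89)]
lamp [([170, 240, 272, 330], 0.88)]
column [([170, 238, 271, 329], 0.72), ([305, 282, 341, 317], 0.72)]
tile [([180, 255, 243, 311], 0.86)]
front_inner [([180, 252, 242, 312], 0.88)]
front_outer [([179, 254, 239, 311], 0.74)]
back_inner [([178, 252, 242, 310], 0.89)]
back_outer [([181, 255, 243, 309], 0.7)]
gauge_knob [([188, 281, 209, 301], 0.79)]
gauge_foot [([187, 281, 205, 300], 0.54), ([171, 238, 270, 329], 0.47)]
mallet [([173, 181, 214, 217], 0.83)]
offcut [([258, 181, 295, 220], 0.75), ([186, 280, 207, 299], 0.65)]
jar [([304, 282, 341, 316], 0.85)]
```

Run:
```python
import cv2
a=cv2.imread("pics/side0.png");b=cv2.imread("pics/top0.png")
cv2.imwrite("pics/side0c.png",cv2.resize(a[130:360,130:340],None,fx=2.6,fy=2.6,interpolation=cv2.INTER_CUBIC))
cv2.imwrite("pics/top0c.png",cv2.resize(b[160:345,150:360],None,fx=3.2,fy=3.2,interpolation=cv2.INTER_CUBIC))
```

```text
(no output)
```

View pics/side0c.png

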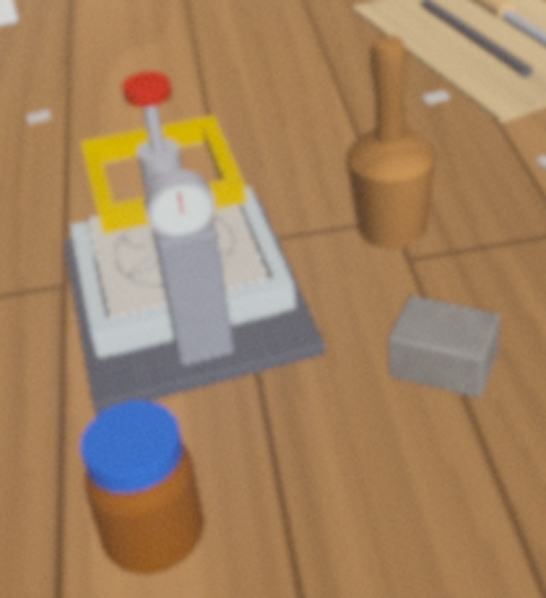

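View pics/top0c.png

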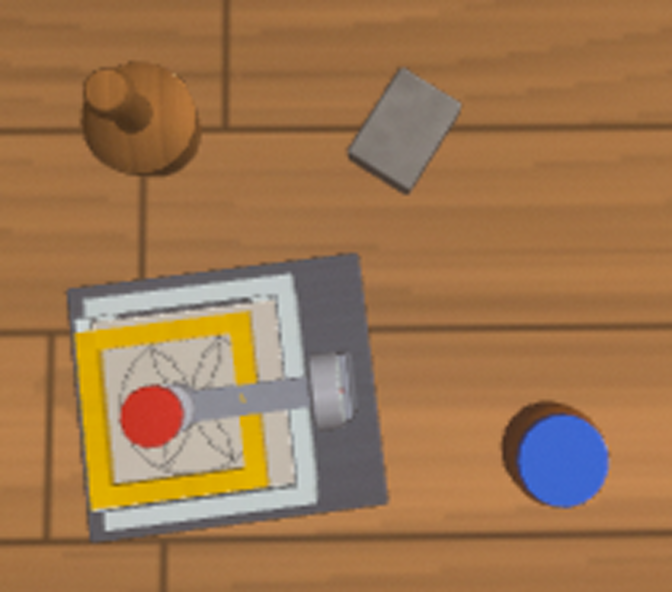

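Side view: red knob at (186.5,164), grey column nearest the camera, tile front edge away from the camera. Top view: knob (197.2,289.7), base corners at about (171,251), (262,239), (271,317) and (178,329). The jar, mallet and offcut all stand clear of the front. Next I fit the bed pose from these points.

```bash
cat > h.py <<'E'
import numpy as np
from scipy.spatial.transform import Rotation as R
from scipy.optimize import least_squares
from rig import robot
def proj(P,c):
    m=robot.camera_model(c); p=(np.atleast_2d(P)-m["xyz"])@R.from_quat(m["orientation"]).as_matrix()
    return np.c_[m["fx"]*p[:,0]/p[:,2]+m["cx"],m["fy"]*p[:,1]/p[:,2]+m["cy"]]
def ray(uv,c,z):
    m=robot.camera_model(c); d=R.from_quat(m["orientation"]).apply([(uv[0]-m["cx"])/m["fx"],(uv[1]-m["cy"])/m["fy"],1])
    return m["xyz"]+d*(z-m["xyz"][2])/d[2]
E
python3 - <<'E'
from h import *
t=lambda u,v:(150+u/3.2,160+v/3.2); s=lambda u,v:(130+u/2.6,130+v/2.6)
for n,p,z in (("baseA",t(67,290),.012),("B",t(358,254),.012),("C",t(387,502),.012),("D",t(90,541),.012),("knob",t(151,415),.187)): print(n,ray(p,"top",z).round(4))
print("knob side",ray(s(147,85),"side",.187).round(4), "mallet",ray(t(105,90),"top",.18).round(3),"jar",ray(t(562,460),"top",.09).round(3),"off",ray(t(410,130),"top",.04).round(3))
# top picture: up = +x?  A,B on far (outer) side
obs=[("top",t(67,290),(-80,85,12)),("top",t(358,254),(120,85,12)),("top",t(387,502),(120,-85,12)),("top",t(90,541),(-80,-85,12)),
("top",t(293,273),(75,75,37)),("top",t(318,500),(75,-75,37)),("top",t(151,415),(0,0,187)),
("top",t(250,311),(52,52,119)),("top",t(268,484),(52,-52,119)),("top",t(92,511),(-52,-52,119)),("top",t(76,332),(-52,52,119)),
("side",s(147,85),(0,0,187)),("side",s(323,349),(120,85,12)),("side",s(97,405),(120,-85,12)),("side",s(82,143),(-52,-52,119)),("side",s(214,117),(-52,52,119))]
B=np.array([o[2] for o in obs])/1e3; U=np.array([o[1] for o in obs])
def pred(v,c):
    return proj(R.from_euler("z",v[2]).apply(B)+[v[0],v[1],v[3]],c)
m=np.array([o[0]=="top" for o in obs])
def f(v): return (np.where(m[:,None],pred(v,"top"),pred(v,"side"))-U).ravel()
r=least_squares(f,[.37,.15,-1.5,0],loss="soft_l1"); print(r.x,np.degrees(r.x[2])); print(f(r.x).reshape(-1,2).round(1).tolist())
E
```

```text
baseA [0.5767 0.2065 0.012 ]
B [0.5993 0.0093 0.012 ]
C [ 0.4335 -0.0094  0.012 ]
D [0.4108 0.1877 0.012 ]
knob [0.5035 0.118  0.187 ]
knob side [0.5046 0.1117 0.187 ] mallet [0.684 0.148 0.18 ] jar [ 0.467 -0.118  0.09 ] off [ 0.681 -0.027  0.04 ]
[ 0.50328391  0.11861778 -1.45775616 -0.0037323 ] -83.52327534700049
[[-0.1, -0.9], [0.2, -0.8], [0.4, 0.3], [-0.0, 0.2], [-0.2, -0.2], [-0.0, 0.4], [0.0, -0.0], [-0.4, -0.4], [-0.2, 0.2], [0.0, -1.2], [-0.0, -0.3], [-0.6, 0.1], [0.6, -1.1], [-2.0, 0.9], [-0.5, 0.4], [-0.2, 0.3]]
```

```bash
cat >> h.py <<'E'
BX=np.array([.5035,.118,0]); BR=R.from_euler("z",-83.5,degrees=True)
def go(p_bed_mm,tilt):
    "dp (mm) and rotvec in the present tool axes to the target, tool y = bed y, tilted in the bed x-z plane"
    o=robot.get_obs(); T=R.from_quat(o["tool_rot"]); s,c=np.sin(tilt),np.cos(tilt)
    G=BR*R.from_matrix(np.array([[-c,0,s],[0,1,0],[-s,0,-c]]))
    P=BX+BR.apply(np.array(p_bed_mm)/1e3)
    print("dp",(T.inv().apply(P-o["position"])*1e3).round(1),"rot",(T.inv()*G).as_rotvec().round(3))
def where():
    o=robot.get_obs(); print("t",round(o["time"],2),"bed mm",(BR.inv().apply(o["position"]-BX)*1e3).round(1),"F",o["ft_force"].round(1),"q",o["q"].round(2))
E
python3 -c "
from h import *
go([-150,0,160],0.87)"
```

```text
dp [-318.  -170.1   62.5] rot [ 0.433 -0.795  0.933]
```

```bash
python3 -m jog '{"dp":[[-30,-16,6],[-60,-32,12],[-90,-48,18],[-120,-64,24],[-150,-80,30],[-180,-96,36],[-210,-112,42],[-240,-128,48],[-270,-144,54],[-300,-160,60],[-318,-170,62],[-318,-170,62]],"delta_rot":[[0.043,-0.08,0.093],[0.087,-0.16,0.187],[0.13,-0.24,0.28],[0.173,-0.318,0.373],[0.217,-0.4,0.467],[0.26,-0.477,0.56],[0.303,-0.557,0.653],[0.346,-0.636,0.746],[0.39,-0.716,0.84],[0.433,-0.795,0.933],[0.433,-0.795,0.933],[0.433,-0.795,0.933]],"gripper":[-1,-1,-1,-1,-1,-1,-1,-1,-1,-1,-1,-1]}'; python3 -c "
from h import *
where();go([-150,0,160],0.87);go([-48,0,74],0.87)"
```

```text
time: 2.6
position: [0.4876, 0.2649, 0.1593]
tool_rot: [0.605, 0.675, -0.282, 0.314]
ft_force: [-1.0, 0.2, -0.1]
grip_width: 0.003
grip_force: 0.0
t 2.6 bed mm [-147.8    0.9  159.3] F [-1.   0.2 -0.1] q [ 0.66  0.81  1.41 -0.71  1.51  0.81]
dp [ 0.9 -0.9 -2.1] rot [-0.003  0.001 -0.001]
dp [  1.1  -0.4 131.3] rot [-0.003  0.001 -0.001]
```

```bash
python3 -m jog '{"dp":[[0,0,20],[0,0,45],[0,0,70],[0,0,95],[0,0,115],[0,0,128],[0,0,130],[0,0,130]],"delta_rot":[[0,0,0],[0,0,0],[0,0,0],[0,0,0],[0,0,0],[0,0,0],[0,0,0],[0,0,0]],"gripper":[-1,-1,-1,-1,-1,-1,-1,-1]}'
python3 - <<'E'
from h import *; import cv2
where()
a=robot.camera("side");b=robot.camera("top")
a=cv2.resize(a[100:310,100:330],None,fx=1.7,fy=1.7);b=cv2.resize(b[180:350,90:300],None,fx=1.9,fy=1.9)
h=max(len(a),len(b)); pad=lambda i:cv2.copyMakeBorder(i,0,h-len(i),0,0,0)
cv2.imwrite("pics/p1.png",np.hstack([pad(a),pad(b)])[:,:,::-1])
E
```

```text
time: 3.4
position: [0.4981, 0.1689, 0.077]
tool_rot: [0.604, 0.676, -0.28, 0.315]
ft_force: [0.1, -0.6, -1.0]
grip_width: 0.0005
grip_force: 0.0
t 3.4 bed mm [-51.2   0.4  77. ] F [ 0.1 -0.6 -1. ] q [ 0.52  0.88  1.59 -0.83  1.25  0.92]
```

View pics/p1.png

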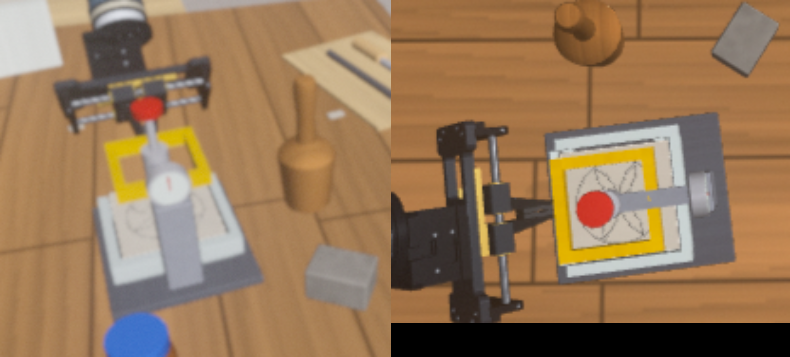

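The fingers reach under the lamp frame at the middle of the front and are clear of it. I go straight down in small steps.

```bash
python3 -m jog '{"dp":[[0,0,7],[3,0,9],[6,0,11.5],[9,0,14],[11,0,15.7],[12,0,16.7],[12,0,16.7],[12,0,16.7]],"delta_rot":[[0,0,0],[0,0,0],[0,0,0],[0,0,0],[0,0,0],[0,0,0],[0,0,0],[0,0,0]],"gripper":[-1,-1,-1,-1,-1,-1,-1,-1]}'; python3 -c "
from h import *
where()"
```

```text
time: 4.3
position: [0.4985, 0.1634, 0.0568]
tool_rot: [0.604, 0.676, -0.28, 0.315]
ft_force: [0.3, 0.3, 0.1]
grip_width: 0.0006
grip_force: 0.0
t 4.3 bed mm [-45.6   0.1  56.8] F [0.3 0.3 0.1] q [ 0.52  0.91  1.59 -0.84  1.23  0.95]
```

```bash
python3 -m jog '{"dp":[[0.8,0,0.6],[1.5,0,1.3],[2.3,0,1.9],[3.1,0,2.6],[3.8,0,3.2],[4.6,0,3.9],[4.6,0,3.9]],"delta_rot":[[0,0,0],[0,0,0],[0,0,0],[0,0,0],[0,0,0],[0,0,0],[0,0,0]],"gripper":[-1,-1,-1,-1,-1,-1,-1]}'; python3 -c "
from h import *
where()"
```

```text
time: 5.0
position: [0.4985, 0.1633, 0.0515]
tool_rot: [0.604, 0.676, -0.281, 0.315]
ft_force: [-0.7, 0.9, 4.8]
grip_width: 0.0004
grip_force: 2.2
t 5.0 bed mm [-45.6   0.2  51.5] F [-0.7  0.9  4.8] q [ 0.52  0.92  1.59 -0.85  1.22  0.96]
```

Contact at about 5 N. I keep going down slowly.

```bash
for i in 1; do python3 -m jog '{"dp":[[0.8,0,0.6],[1.5,0,1.3],[2.3,0,1.9],[3.1,0,2.6],[3.1,0,2.6]],"delta_rot":[[0,0,0],[0,0,0],[0,0,0],[0,0,0],[0,0,0]],"gripper":[-1,-1,-1,-1,-1]}' | grep -E "time|pos|ft_"; done
```

```text
time: 5.5
position: [0.4985, 0.1637, 0.0475]
ft_force: [-1.4, 2.9, 5.0]
```

```bash
python3 -m jog '{"dp":[[0.8,0,0.6],[1.5,0,1.3],[2.3,0,1.9],[2.3,0,1.9]],"delta_rot":[[0,0,0],[0,0,0],[0,0,0],[0,0,0]],"gripper":[-1,-1,-1,-1]}' | grep -E "time|pos|ft_"
```

```text
time: 5.9
position: [0.4985, 0.164, 0.0447]
ft_force: [-2.1, 3.3, 7.2]
```

```bash
python3 -m jog '{"dp":[[0.4,0,0.3],[0.8,0,0.6],[1.1,0,0.9],[1.5,0,1.3],[1.5,0,1.3]],"delta_rot":[[0,0,0],[0,0,0],[0,0,0],[0,0,0],[0,0,0]],"gripper":[-1,-1,-1,-1,-1]}' | grep -E "time|pos|ft_"
```

```text
time: 6.4
position: [0.4986, 0.164, 0.0443]
ft_force: [-3.4, 6.5, 13.7]
```

```bash
python3 -m jog '{"dp":[[0.4,0,0.3],[0.8,0,0.6],[1.1,0,0.9],[1.1,0,0.9]],"delta_rot":[[0,0,0],[0,0,0],[0,0,0],[0,0,0]],"gripper":[-1,-1,-1,-1]}' | grep -E "time|pos|ft_"
```

```text
time: 6.8
position: [0.4986, 0.164, 0.0441]
ft_force: [-4.0, 8.7, 18.3]
```

Stiff stop at TCP z ≈ 44.2 mm, which matches a seated middle. I lift and check each front corner at y = ±40 mm.

```bash
python3 -m jog '{"dp":[[-2,0,-1.7],[-5,0,-4.2],[-9.2,0,-7.7],[-9.2,20,-7.7],[-9.2,40,-7.7],[-9.2,40,-7.7],[-6.1,40,-5.2],[-4.6,40,-3.9],[-3.1,40,-2.6],[-2.3,40,-1.9],[-1.6,40,-1.3],[-1.6,40,-1.3]],"delta_rot":[[0,0,0],[0,0,0],[0,0,0],[0,0,0],[0,0,0],[0,0,0],[0,0,0],[0,0,0],[0,0,0],[0,0,0],[0,0,0],[0,0,0]],"gripper":[-1,-1,-1,-1,-1,-1,-1,-1,-1,-1,-1,-1]}' | grep -E "time|pos|ft_";python3 -c "
from h import *
where()"
```

```text
time: 8.0
position: [0.5369, 0.1674, 0.0445]
ft_force: [-3.4, 1.0, 9.1]
t 8.0 bed mm [-45.3  38.7  44.5] F [-3.4  1.   9.1] q [ 0.49  0.95  1.5  -0.85  1.25  0.9 ]
```

```bash
python3 -m jog '{"dp":[[0.6,0,0.5],[1.2,0,1],[1.5,0,1.3],[1.5,0,1.3]],"delta_rot":[[0,0,0],[0,0,0],[0,0,0],[0,0,0]],"gripper":[-1,-1,-1,-1]}' | grep -E "time|pos|ft_"; python3 -m jog '{"dp":[[-2,0,-1.7],[-5,0,-4.2],[-9.2,0,-7.7],[-9.2,-40,-7.7],[-9.2,-80,-7.7],[-9.2,-80,-7.7],[-6.1,-80,-5.2],[-4.6,-80,-3.9],[-3.1,-80,-2.6],[-2.3,-80,-1.9],[-1.6,-80,-1.3],[-1.6,-80,-1.3]],"delta_rot":[[0,0,0],[0,0,0],[0,0,0],[0,0,0],[0,0,0],[0,0,0],[0,0,0],[0,0,0],[0,0,0],[0,0,0],[0,0,0],[0,0,0]],"gripper":[-1,-1,-1,-1,-1,-1,-1,-1,-1,-1,-1,-1]}' | grep -E "time|pos|ft_"
```

```text
time: 8.4
position: [0.5369, 0.1673, 0.0443]
ft_force: [-4.1, 3.5, 15.4]
time: 9.6
position: [0.4602, 0.1591, 0.0444]
ft_force: [-2.4, 4.3, 11.1]
```

```bash
python3 -m jog '{"dp":[[0.6,0,0.5],[1,0,0.8],[1,0,0.8],[-2,0,-1.7],[-9.2,0,-7.7],[-9.2,0,-25],[-9.2,20,-60],[-9.2,40,-100],[-9.2,40,-140],[-9.2,40,-140]],"delta_rot":[[0,0,0],[0,0,0],[0,0,0],[0,0,0],[0,0,0],[0,0,0],[0,0,0],[0,0,0],[0,0,0],[0,0,0]],"gripper":[-1,-1,-1,-1,-1,-1,-1,-1,-1,-1]}' | grep -E "time|pos|ft_"
python3 - <<'E'
from h import *; import cv2
where(); go([-100,0,260],0); go([0,0,215],0)
a=robot.camera("side");b=robot.camera("top")
for c in ("side","top"): print([( [round(float(v)) for v in d["rect"]],round(float(d["score"]),2)) for d in robot.search_frame("gauge_knob",c)[:2]])
a=cv2.resize(a[150:290,145:265],None,fx=3.3,fy=3.3,interpolation=2);b=cv2.resize(b[225:340,150:280],None,fx=3,fy=3,interpolation=2)
h=max(len(a),len(b)); pad=lambda i:cv2.copyMakeBorder(i,0,h-len(i),0,0,0)
cv2.imwrite("pics/p2.png",np.hstack([pad(a),pad(b)])[:,:,::-1])
E
```

```text
time: 10.6
position: [0.4898, 0.2683, 0.1429]
ft_force: [-0.0, -0.8, -0.1]
t 10.6 bed mm [-150.8    3.4  142.9] F [-0.  -0.8 -0.1] q [ 0.66  0.83  1.41 -0.72  1.48  0.84]
dp [-122.1   -2.4  -37.4] rot [ 0.01   0.864 -0.002]
dp [-152.8   -3.1   67.9] rot [ 0.01   0.864 -0.002]
[([180, 160, 195, 190], 0.6)]
[([190, 278, 208, 302], 0.51)]
```

View pics/p2.png

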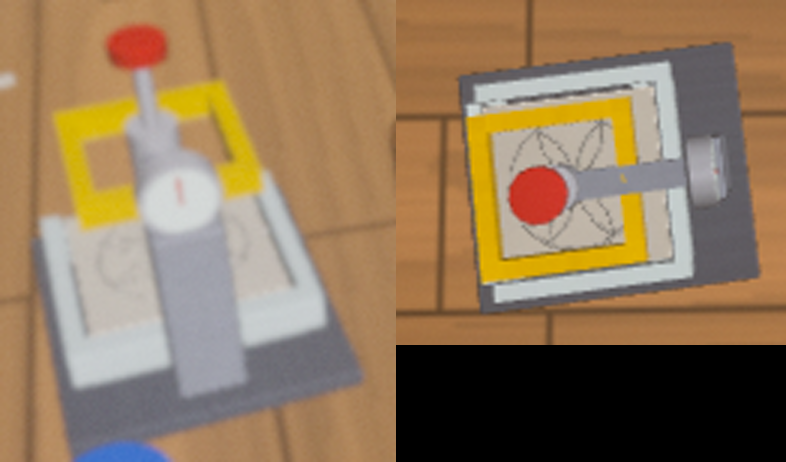

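The tile now looks level with the rails, the knob is unmoved at about (197,290) in the top view, and the bystanders are unmoved. Next I turn the tool vertical above the knob.

```bash
python3 -m jog '{"dp":[[-20,0,-6],[-40,0,-12],[-60,-1,-18],[-80,-1,-24],[-100,-2,-30],[-115,-2,-35],[-122,-2,-37],[-122,-2,-37],[-122,-2,-37]],"delta_rot":[[0.002,0.13,0],[0.003,0.26,0],[0.005,0.39,0],[0.006,0.52,0],[0.008,0.65,0],[0.01,0.78,-0.002],[0.01,0.864,-0.002],[0.01,0.864,-0.002],[0.01,0.864,-0.002]],"gripper":[-1,-1,-1,-1,-1,-1,-1,-1,-1]}' | grep -E "time|pos|ft_|rot"
python3 - <<'E'
from h import *
where(); go([0,0,200],0)
E
```

```text
time: 11.7
position: [0.4897, 0.2121, 0.2556]
tool_rot: [0.668, 0.744, -0.007, -0.001]
ft_force: [-0.0, -0.2, -0.3]
t 11.7 bed mm [-95.   -3.  255.6] F [-0.  -0.2 -0.3] q [ 0.2   0.37  1.61 -0.01  1.17  0.1 ]
dp [-94.6   4.2  56.3] rot [-0.012  0.008 -0.005]
```

```bash
python3 -m jog '{"dp":[[-20,1,0],[-50,2,5],[-80,4,20],[-95,4,35],[-95,4,50],[-95,4,55],[-95,4,55],[-95,4,55]],"delta_rot":[[0,0,0],[0,0,0],[0,0,0],[0,0,0],[0,0,0],[0,0,0],[0,0,0],[0,0,0]],"gripper":[-1,-1,-1,-1,-1,-1,-1,-1]}' | grep -E "time|pos|ft_|rot"
python3 - <<'E'
from h import *; import cv2
where(); go([0,0,187],0)
a=robot.camera("side");b=robot.camera("top")
a=cv2.resize(a[80:260,120:270],None,fx=2.6,fy=2.6,interpolation=2);b=cv2.resize(b[225:340,150:280],None,fx=3,fy=3,interpolation=2)
h=max(len(a),len(b)); pad=lambda i:cv2.copyMakeBorder(i,0,h-len(i),0,0,0)
cv2.imwrite("pics/p3.png",np.hstack([pad(a),pad(b)])[:,:,::-1])
E
```

```text
time: 12.5
position: [0.5046, 0.12, 0.2022]
tool_rot: [0.666, 0.746, -0.006, -0.001]
ft_force: [-0.0, -0.7, 0.9]
t 12.5 bed mm [ -1.9   1.3 202.2] F [-0.  -0.7  0.9] q [ 0.02  0.42  1.71 -0.01  1.02 -0.09]
dp [-1.8 -1.1 15.2] rot [-0.01   0.006 -0.001]
```

View pics/p3.png

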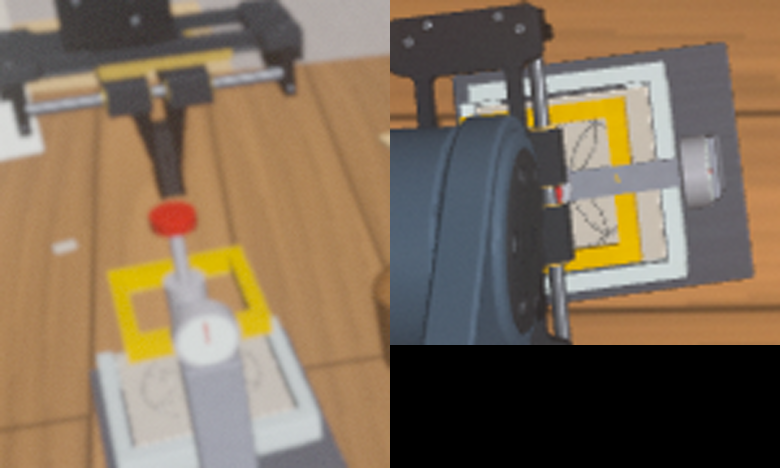

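The shut fingers stand just above the centre of the knob. I push gently.

```bash
python3 -m jog '{"dp":[[-2,-1,4],[-2,-1,8],[-2,-1,12],[-2,-1,15],[-2,-1,18],[-2,-1,21],[-2,-1,24],[-2,-1,24]],"delta_rot":[[0,0,0],[0,0,0],[0,0,0],[0,0,0],[0,0,0],[0,0,0],[0,0,0],[0,0,0]],"gripper":[-1,-1,-1,-1,-1,-1,-1,-1]}' | grep -E "time|pos|ft_|rot"
```

```text
time: 13.4
position: [0.5036, 0.1168, 0.1781]
tool_rot: [0.667, 0.745, -0.006, -0.001]
ft_force: [-0.4, -0.4, 1.6]
```

```bash
python3 -m jog '{"dp":[[0,0,3],[0,0,6],[0,0,9],[0,0,12],[0,0,15],[0,0,17],[0,0,18],[0,0,18]],"delta_rot":[[0,0,0],[0,0,0],[0,0,0],[0,0,0],[0,0,0],[0,0,0],[0,0,0],[0,0,0]],"gripper":[-1,-1,-1,-1,-1,-1,-1,-1]}' | grep -E "time|pos|ft_|rot"
```

```text
time: 14.2
position: [0.5037, 0.1168, 0.1604]
tool_rot: [0.667, 0.745, -0.005, -0.001]
ft_force: [-0.7, 1.0, 3.7]
```

```bash
python3 -m jog '{"dp":[[0,0,1],[0,0,2],[0,0,3],[0,0,4],[0,0,4]],"delta_rot":[[0,0,0],[0,0,0],[0,0,0],[0,0,0],[0,0,0]],"gripper":[-1,-1,-1,-1,-1]}' | grep -E "time|pos|ft_|rot"
```

```text
time: 14.7
position: [0.5038, 0.1168, 0.1574]
tool_rot: [0.667, 0.745, -0.005, -0.0]
ft_force: [-1.7, 1.5, 9.3]
```

The foot is on the tile: the force stepped up at TCP z ≈ 157 mm. I hold for 1.2 s.

```bash
python3 -m jog '{"dp":[[0,0,0.5],[0,0,0.5],[0,0,0.5],[0,0,0.5],[0,0,0.5],[0,0,0.5],[0,0,0.5],[0,0,0.5],[0,0,0.5],[0,0,0.5],[0,0,0.5],[0,0,0.5]],"delta_rot":[[0,0,0],[0,0,0],[0,0,0],[0,0,0],[0,0,0],[0,0,0],[0,0,0],[0,0,0],[0,0,0],[0,0,0],[0,0,0],[0,0,0]],"gripper":[-1,-1,-1,-1,-1,-1,-1,-1,-1,-1,-1,-1]}' | grep -E "time|pos|ft_|rot"
python3 -m jog '{"dp":[[0,0,-4],[0,0,-9],[0,0,-14],[0,0,-19],[0,0,-24],[0,0,-29],[0,0,-34],[0,0,-40],[0,0,-55],[0,0,-80],[0,0,-90],[0,0,-90]],"delta_rot":[[0,0,0],[0,0,0],[0,0,0],[0,0,0],[0,0,0],[0,0,0],[0,0,0],[0,0,0],[0,0,0],[0,0,0],[0,0,0],[0,0,0]],"gripper":[-1,-1,-1,-1,-1,-1,-1,-1,-1,-1,-1,-1]}' | grep -E "time|pos|ft_|rot"
python3 -m jog '{"dp":[[30,0,0],[70,0,0],[110,0,0],[150,0,0],[150,0,0],[150,0,0]],"delta_rot":[[0,0,0],[0,0,0],[0,0,0],[0,0,0],[0,0,0],[0,0,0]],"gripper":[-1,-1,-1,-1,-1,-1]}' | grep -E "time|pos|ft_|rot"
python3 - <<'E'
from h import *; import cv2
a=robot.camera("side");b=robot.camera("top")
for c in ("side","top"): print([( [round(float(v)) for v in d["rect"]],round(float(d["score"]),2)) for d in robot.search_frame("gauge_knob",c)[:2]])
a=cv2.resize(a[130:290,145:265],None,fx=3.2,fy=3.2,interpolation=2);b=cv2.resize(b[225:340,150:280],None,fx=3,fy=3,interpolation=2)
h=max(len(a),len(b)); pad=lambda i:cv2.copyMakeBorder(i,0,h-len(i),0,0,0)
cv2.imwrite("pics/p4.png",np.hstack([pad(a),pad(b)])[:,:,::-1])
E
```

```text
time: 15.9
position: [0.5038, 0.1168, 0.1573]
tool_rot: [0.667, 0.745, -0.005, -0.0]
ft_force: [-2.3, 1.8, 12.2]
time: 17.1
position: [0.5052, 0.1172, 0.2473]
tool_rot: [0.667, 0.745, -0.004, 0.001]
ft_force: [0.1, 0.5, -1.1]
time: 17.7
position: [0.4866, 0.2666, 0.2437]
tool_rot: [0.666, 0.746, -0.007, -0.001]
ft_force: [0.1, 0.4, -0.3]
[([180, 157, 197, 188], 0.87)]
[([188, 279, 206, 301], 0.79)]
```

View pics/p4.png

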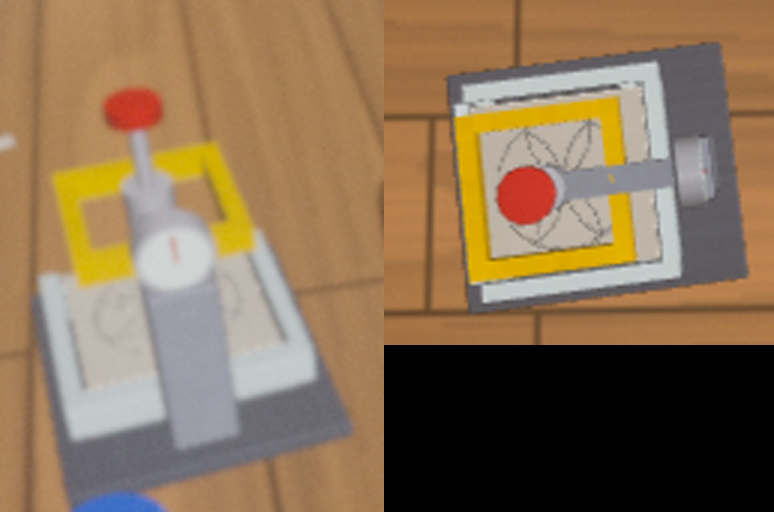

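The knob is back up (side view (187,163), the same as at the start), the tile is flush and the arm is clear.

```bash
python3 -c "
from rig import robot
print(robot.hand_in())"
```

```text
the job is handed in; nothing more can be done
None
```

The tile is pressed flush with the rails, the gauge foot was held on it for over a second and sprang back up, and the job is handed in; the hand-in gave no verdict.

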